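# Draw out the drying tray with the tray hook

### The arm

A 6-joint arm with a two-finger parallel gripper is mounted at the origin on the work surface. World frame = base frame: x ahead of the robot, y to its left, z up, the work surface at z = 0. Lengths are in m, angles in rad, forces in N, time in s.
With the tool pointing down it reaches from about 0.35 to 0.975 m from the base axis. Payload 4.9 kg.
Tool frame: the origin (TCP) lies between the finger pads; the fingertips stand 25 mm ahead of it and the grasp point (between the pads) lies 6 mm ahead of it (ctrl.tip_reach is the distance from the TCP to the fingertips, in m); z points along the fingers, y is the direction in which the jaws open and shut (so a half turn about z gives the same grasp; the last joint's range is limited). The gripper opens to 85 mm and grips with 20 to 120 N. Pads are 22 mm wide; open, the fingers measure 114 mm over their backs; the gripper's body (76 mm by 85 mm) begins 54 mm behind the grasp point. The pads swing forward as they close: fully open they stand 13 mm farther back than shut.
Start: joints at [-1.385, 0.053, 1.613, -0, 1.476, -0.119], TCP at [0.188, -0.596, 0.216] pointing down, gripper open.
Joint ranges: [-3.01, 3.01], [-1.01, 2.22], [0.06, 2.58], [-1.02, 4.17], [0.09, 2.62], [-3.14, 3.14]. Speed limits (rad/s): [2.57, 2.57, 3.14, 3.14, 3.14, 3.14].

### API

Orientations are given as a rotation vector (axis times angle).
In Python, from station import get_obs, get_image, camera_params, order, ctrl gives the robot as it stands.
- The arm moves only by the tool move_arm, never from a script. Its argument "deltas" is one flat list of numbers, 5 for each row, row after row: the opening, from -1 (shut) to 1 (fully open), so that 0 is half open, then the shift along the tool's x, y, z in m, then the turn about the tool's z in degrees. In form: [fingers, tx, ty, tz, turn, fingers, tx, ty, tz, turn, ...]. A call has 1 to 10 rows; each row is the pose to reach, as a shift and turn from the pose measured when the call began, along the tool's axes at that moment; what a row does not reach only later rows make up. A row lasts 1/10 s, in which the tool goes at most 50 mm and 8.59 degrees, less where a joint would pass 70% of its speed; a pose out of reach is approached as far as the arm can. A call with a gripper value outside its range is refused whole. The fingers move at their own pace and stop on an object; "force" is the grip in N (left out, the last holds). Time passes only in rows, so rows that repeat a pose let the fingers close. It gives the time, the measured TCP pose, the force and the opening at its end, in the units of the state.
- get_obs(): the state, without advancing time (a new reading comes with each control period).
- get_image(name): name is "side" or "top" or "wrist"; returns the picture (384x512x3 uint8, red, green, blue); there is no depth.
- camera_params(name): a dict with "camera_matrix" (3x3 intrinsics, pixels), "extrinsics" (4x4, takes a point from camera to world coordinates); the wrist camera has in their place "tool_from_camera" (4x4, takes a point from camera to tool coordinates, whose origin is the TCP and whose axes are the flange's). Camera axes: x right, y up, looking along -z (the intrinsics and any distortion apply to the point x, -y, -z); pixel columns grow to the right and rows downward; lengths in m; the calibration is good to about 2 mm. A picture is of the moment at which its call begins: read the wrist's pose just before it. camera_params takes no time and is no camera call.
- order.finish_job(): hands the job in, once; it reports no verdict.
The state is a dict: "t": time; "q": joint angles; "dq": joint speeds; "effort": joint torques, N m; "tool_pos": TCP position; "tool_rot": TCP orientation; "contact_force": force on the tool from outside, world axes, zero at the start; "wrist_torque": the same for the moment, N m; "opening": finger opening in m.
Only numpy, scipy, OpenCV 4.12 (cv2) and the standard library are available. Lean on these libraries where they do the work, as an engineer would, in place of code of your own. Each camera call takes 0.05 s, during which the arm holds its last target. There are 200 camera calls.

### The job

Pick up the tray hook by its wooden handle, lower its bent-down end into the hole in the tab of the drying cabinet's tray, and draw the tray straight out until you feel it come up against its stop; then pull just firmly enough to bring the two runner ends forward, which locks the tray out. Press and pull gently throughout, and touch the tray with nothing but the hook. Then unhook it, stand it on the bare table on its flat underside, clear of the tray, and leave the tray locked out and the other things where they are.

Things in the scene. Friction and masses are not known exactly. Their poses are not given: they have to be found in the camera images.
- hook_hole (a point): Centre of the round hole in the tray's tab, at the tab's top face, 61 mm above the table. 14 mm in diameter, right through the 6 mm thick tab, with a 1 mm chamfer; 21 mm from the tab's free edge and from the tray's upright front plate, x points into the cabinet (the tray comes out along -x), z up. Moves with the tray.
- tab_edge (a point): Middle of the tab's free front edge, top face. The tab, 42 (x) by 64 mm (y), is level steel, on the tray's 176 mm wide front plate (top edge 70 mm up), with only the table below. The tray starts somewhat out, then slides 45 to 100 mm more, against about 4 N, to a stop that cannot be seen, only felt, and stays where it is left. The thin tab bends if pressed or pulled with over 20 N.
- hook_grip (a point): The tray hook, loose, 0.16 to 0.26 kg: centre of its wooden handle, a block 100 mm (x) by 26 mm (y, the width to grip) by 44 mm high, standing on its flat underside, this point 22 mm above the table. From its front (+x) end a round steel bar, 10 mm in diameter, runs on along x, its axis 12 mm above this point, to x = +115 mm, where it bends straight down into a prong.
- hook_tip (a point): Lowest point of the hook's prong (10 mm in diameter, rounded tip), which reaches 21 mm below the underside of the bar. It lies 115 mm ahead (+x) of and 14 mm below the handle's centre. Same axes as the handle: x ahead, z up.
- runner_ends (a point): Midway between the square front ends of the two steel runners (10 mm wide, 194 mm apart) that stick out 16 mm from the cabinet's front either side of the tray; 60 mm above the table. x points into the cabinet, z up. When the tray is pulled on at its stop the runners give at about 9 N, slide 5 mm out and stay there (locked); beyond that the stop is rigid.
- cabinet_front (a point): White drying cabinet, fixed, 260 mm (x) by 240 mm (y) by 100 mm high: this point is the middle of the lower edge of its front, 12 mm above the table; x points into the cabinet.
- board_mid (a point): Bystander: a loose ridged wooden gnocchi board with a stub handle, 205 mm by 60 mm by 14 mm, flat on the table; the point is half-way up. The stub points to its -x. Hook and board lie on either side of the robot's middle line, either way round.
- bowl: Bystander: white bowl, 130 mm in diameter, 60 mm high; origin at the centre of its underside.
- jar: Bystander: closed glass jar, 76 mm in diameter, 100 mm high; origin at the centre of its underside.
- hook: The whole tray hook; origin under the handle's centre, at its flat underside.
There are look-alikes about, which are no part of the job. What is shaped like the hook but green or turquoise is not meant.

How it is judged:
By the outcome, as a careful person would: the job done as asked, in the order asked, and still so for the second after the job is handed in, with the robot touching nothing.
It also fails if it takes over 67 s, if anything falls off the work surface, if the arm or the gripper's body presses on something with over 40 N, if the wrist force passes 120 N, or if a joint passes its speed limit or range.

## Working session

There is one attempt and no reset: what is moved stays moved. The work goes in short steps, Python scripts to look and compute and a tool call to move; the robot and the scene stay as the last step left them, time stands still between calls to the robot, and variables do not carry over. Pictures are saved under pics/ and viewed, about 8 in all and at most 12, crops included, and the job is handed in when it is done.

Besides the shell and the picture viewer there is one more tool, called after ">>>" by a JSON object that holds its "api" and its "payload", one argument or row to a line. move_arm: Moves the arm, as the interface text tells. Its arguments: {"type":"object","properties":{"deltas":{"type":"array"},"force":{"type":"number"}},"required":["deltas"]}

```bash
mkdir -p pics; cat > h.py <<'E'
import numpy as np, cv2
from scipy.spatial.transform import Rotation as R
from station import get_obs, get_image, camera_params, order, ctrl
def cam(name, o=None):
    c=camera_params(name); K=np.array(c["camera_matrix"])
    if name=="wrist":
        o=o or get_obs(); T=np.eye(4); T[:3,:3]=R.from_rotvec(o["tool_rot"]).as_matrix(); T[:3,3]=o["tool_pos"]
        E=T@np.array(c["tool_from_camera"])
    else: E=np.array(c["extrinsics"])
    return K,E,c
def ray(KE,u,v,z):
    K,E,_=KE; d=np.linalg.solve(K,[u,v,1.]); d=E[:3,:3]@(d*[1,-1,-1]); p=E[:3,3]
    return p+d*(z-p[2])/d[2]
def proj(KE,P):
    K,E,_=KE; p=np.linalg.inv(E)@np.append(P,1); q=K@(p[:3]*[1,-1,-1]); return q[:2]/q[2]
def snap(name,f=None):
    o=get_obs(); im=get_image(name)
    if f: cv2.imwrite("pics/"+f,im[:,:,::-1])
    return im,cam(name,o)
E
python3 - <<'E'
from h import *
a,ka=snap("top"); b,kb=snap("side")
cv2.imwrite("pics/a.png",a[:,:,::-1]); cv2.imwrite("pics/b.png",b[:,:,::-1])
for k in (ka,kb): print(k[2].keys(),k[0].round(1),k[1].round(3))
print(get_obs()); print(camera_params("wrist"), ctrl.tip_reach)
E
```

```text
dict_keys(['camera_matrix', 'extrinsics']) [[487.7   0.  258.5]
 [  0.  487.7 183.1]
 [  0.    0.    1. ]] [[ 3.000e-03  9.810e-01 -1.950e-01  3.430e-01]
 [-1.000e+00  2.000e-03 -2.000e-03  8.000e-03]
 [-1.000e-03  1.950e-01  9.810e-01  1.303e+00]
 [ 0.000e+00  0.000e+00  0.000e+00  1.000e+00]]
dict_keys(['camera_matrix', 'extrinsics']) [[401.1   0.  245. ]
 [  0.  401.1 200.9]
 [  0.    0.    1. ]] [[-0.999  0.042 -0.035  0.538]
 [-0.052 -0.544  0.838  0.929]
 [ 0.016  0.838  0.545  0.653]
 [ 0.     0.     0.     1.   ]]
{'t': 0.1, 'q': array([-1.38501570e+00,  5.33147633e-02,  1.61413748e+00,  1.64594342e-05,
        1.47600080e+00, -1.19007179e-01]), 'dq': array([ 1.94175777e-04, -2.50624158e-03, -2.76925482e-03, -8.40828146e-04,
       -5.47562544e-05, -5.92239250e-04]), 'effort': array([ 9.57712982e-04, -3.94904673e+01, -3.71361279e+01, -6.49579351e-05,
        3.91241920e-03, -1.02944307e-05]), 'tool_pos': array([ 0.18744912, -0.59561737,  0.21528263]), 'tool_rot': array([-3.10334521e+00, -4.76623831e-01,  7.17831643e-05]), 'contact_force': array([ 0.22072552, -0.32371085, -0.09436358]), 'wrist_torque': array([0.03234901, 0.02882087, 0.04160738]), 'opening': 0.08568183743148185}
{'camera_matrix': array([[335.22730695,   0.        , 258.8447156 ],
       [  0.        , 335.22730695, 193.66774874],
       [  0.        ,   0.        ,   1.        ]]), 'tool_from_camera': array([[-8.05830139e-04,  9.63600402e-01,  2.67345497e-01,
         6.82924559e-02],
       [ 9.99999656e-01,  7.23635680e-04,  4.05969917e-04,
         5.85946129e-04],
       [ 1.97732035e-04,  2.67345732e-01, -9.63600654e-01,
        -1.57576670e-01],
       [ 0.00000000e+00,  0.00000000e+00,  0.00000000e+00,
         1.00000000e+00]])} 0.025
```

View pics/a.png

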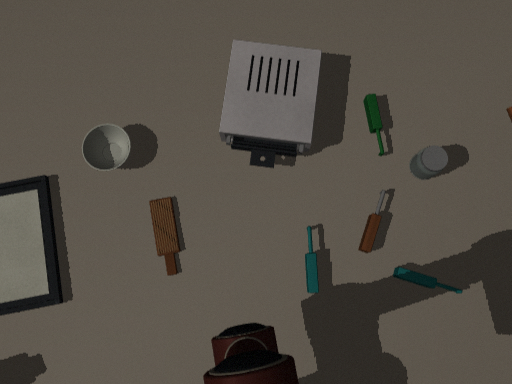

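View pics/b.png

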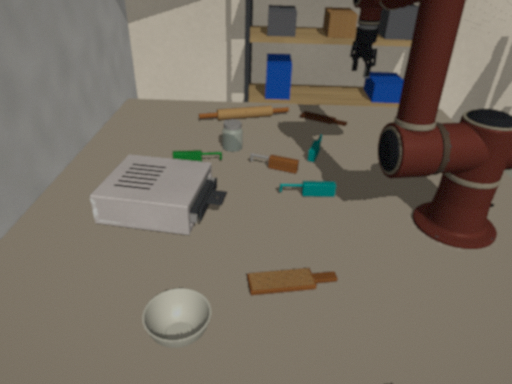

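Top view: the wooden hook's handle is at about (371,233) with its bar running to (382,195). The tab is at (262,158) and the cabinet front runs from (222,143) to (312,150). The gnocchi board is at (165,235), bowl at (107,148) and jar at (430,160). The turquoise and green ones are decoys.

```bash
python3 - <<'E'
from h import *
im=cv2.imread("pics/a.png"); k=cam("top")
c1=cv2.resize(im[175:265,335:425],None,fx=6,fy=6,interpolation=2)[:540,:390]
c2=cv2.resize(im[125:175,215:325],None,fx=4,fy=4,interpolation=2)
hsv=cv2.cvtColor(im,cv2.COLOR_BGR2HSV)
m=cv2.inRange(hsv,(3,110,60),(18,255,255)); m[:, :340]=0; m[:,400:]=0; m[:200]=0;m[260:]=0
pts=cv2.findNonZero(m); r=cv2.minAreaRect(pts); print(r,len(pts))
b=cv2.boxPoints(r); print([ray(k,*p,0.044)[:2].round(4) for p in b], ray(k,*r[0],0.044).round(4))
for n,p,z in [("tip",(384,193),.034),("tab",(262,158),.061),("fl",(222,143),.112),("fr",(312,150),.112)]: print(n,ray(k,*p,z).round(3))
out=np.zeros((540,840,3),np.uint8); out[:540,:390]=c1; out[:200,400:840]=c2; cv2.imwrite("pics/c.png",out)
E
```

```text
((369.4189147949219, 232.01351928710938), (11.689912796020508, 37.12834548950195), 17.10272979736328) 340
[array([ 0.4237, -0.2459]), array([ 0.5154, -0.2777]), array([ 0.5065, -0.3063]), array([ 0.415 , -0.2742])] [ 0.4648 -0.2759  0.044 ]
tip [ 0.569 -0.321  0.034]
tab [0.656 0.001 0.061]
fl [0.682 0.103 0.112]
fr [ 0.665 -0.124  0.112]
```

```bash
python3 -c "
import cv2;im=cv2.imread('pics/c.png');cv2.imwrite('pics/c2.png',im[:,:800])"
```

```text
(no output)
```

View pics/c2.png

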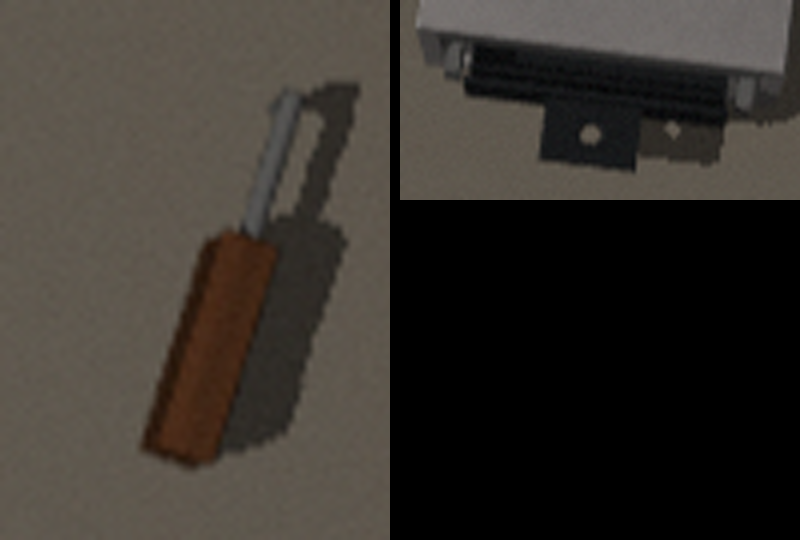

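The crop shows the hook's bar end at about (384,190). The hole is at about (262.5,158.5) in the tab, with a runner end on each side of the tray. Next I'll go above the hook for a close look.

```bash
cat >> h.py <<'E'
def yaw(o): 
    M=R.from_rotvec(o["tool_rot"]).as_matrix(); return np.degrees(np.arctan2(M[1,0],M[0,0]))
def go(x,y,z,yw):
    o=get_obs(); M=R.from_rotvec(o["tool_rot"]).as_matrix()
    print("delta",(M.T@(np.array([x,y,z])-o["tool_pos"])).round(4),"turn",round(yaw(o)-yw,2),"now",o["tool_pos"].round(4),round(yaw(o),2))
E
python3 -c "
from h import *
go(.455,-.273,.16,-19)"
```

```text
delta [ 0.352  -0.2274  0.0558] turn 36.46 now [ 0.1874 -0.5956  0.2153] 17.46
```

>>> {"api": "move_arm", "payload": {
  "deltas": [1,0.04,-0.026,0,4,1,0.08,-0.052,0,8,1,0.12,-0.078,0,13,1,0.16,-0.104,0,18,1,0.2,-0.13,0,22,1,0.24,-0.156,0.01,27,1,0.28,-0.18,0.02,32,1,0.32,-0.207,0.035,36.5,1,0.352,-0.227,0.055,36.5,1,0.352,-0.227,0.055,36.5]
}}

```text
t: 1.1
tool_pos: [0.4553, -0.2684, 0.1569]
tool_rot: [-3.094, 0.51, 0.009]
contact_force: [-0.4, -0.9, -1.3]
opening: 0.085
```

```bash
python3 - <<'E'
from h import *
im,k=snap("wrist","d.png"); o=get_obs(); print(o["t"],o["tool_pos"],yaw(o),np.abs(o["dq"]).max(),o["contact_force"])
hsv=cv2.cvtColor(im,cv2.COLOR_RGB2HSV)
m=cv2.inRange(hsv,(3,110,50),(18,255,255))
n,l,s,c=cv2.connectedComponentsWithStats(m)
for i in range(1,n):
  if s[i,4]>300:
    r=cv2.minAreaRect(cv2.findNonZero((l==i).astype(np.uint8))); print(s[i],r)
    print([ray(k,*p,0.044)[:2].round(4) for p in cv2.boxPoints(r)], ray(k,*r[0],.044)[:2].round(4))
E
```

```text
1.15 [ 0.45491603 -0.27067947  0.15836145] -18.805860821467135 0.05170774812792968 [-0.60674212 -0.48095012 -0.01079741]
[ 254  107   34  119 3675] ((269.869140625, 166.01889038085938), (32.16631317138672, 118.53721618652344), 1.2453643083572388)
[array([ 0.4239, -0.2514]), array([ 0.5165, -0.2855]), array([ 0.5079, -0.3091]), array([ 0.4144, -0.2774])] [ 0.468  -0.2816]
```

View pics/d.png

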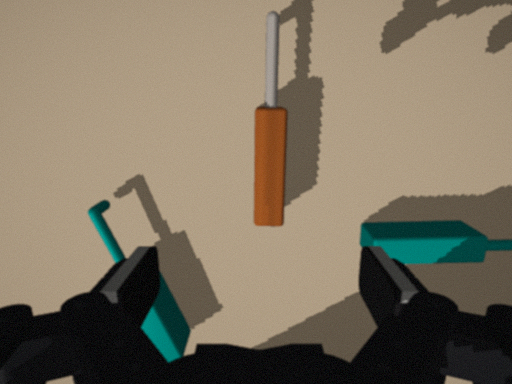

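The close view shows the wooden handle centred at (270,166), its bar end at (272,16). Turquoise decoys lie left, around (165,310), and right, around (420,240). I'll check finger clearance before lowering.

```bash
python3 - <<'E'
from h import *
im=cv2.imread("pics/d.png"); k=cam("wrist")
m=cv2.inRange(cv2.cvtColor(im,cv2.COLOR_BGR2HSV),(80,120,40),(100,255,255))
v,u=np.nonzero(m); a=np.radians(-19.5); ax=np.array([np.cos(a),np.sin(a)]); n=np.array([-ax[1],ax[0]])
for z in (0,.044):
  P=np.array([ray(k,*p,z)[:2] for p in zip(u[::7],v[::7])])-[.4657,-.2809]
  s,t=P@ax,P@n
  for nm,sel in (("L",t>0),("R",t<0)):
    for lo in (-.1,-.04,-.015,.015): 
      q=sel&(s>lo)&(s<lo+.03)
      if q.any(): print(z,nm,lo,np.abs(t[q]).min().round(3))
print(ray(k,272,16,.044-.005)[:2])
go(.4657,-.2809,.034,-19.5)
E
```

```text
0 L -0.1 0.15
0 R -0.1 0.098
0.044 L -0.1 0.128
0.044 L -0.04 0.135
0.044 R -0.1 0.105
[ 0.57365346 -0.32119873]
delta [0.0141 0.0066 0.1243] turn 0.69 now [ 0.4549 -0.2707  0.1584] -18.81
```

>>> {"api": "move_arm", "payload": {
  "deltas": [1,0.007,0.003,0.03,0.3,1,0.014,0.0065,0.06,0.7,1,0.014,0.0065,0.09,0.7,1,0.014,0.0065,0.11,0.7,1,0.014,0.0065,0.12,0.7,1,0.014,0.0065,0.124,0.7,1,0.014,0.0065,0.124,0.7],
  "force": 50
}}

```text
t: 1.85
tool_pos: [0.4657, -0.2815, 0.0348]
tool_rot: [-3.093, 0.533, 0.006]
contact_force: [0.3, -0.0, 0.3]
opening: 0.0855
```

>>> {"api": "move_arm", "payload": {
  "deltas": [0.2,0,0,0,0,-0.2,0,0,0,0,-0.6,0,0,0,0,-1,0,0,0,0,-1,0,0,0,0,-1,0,0,0,0,-1,0,0,0,0],
  "force": 50
}}

```text
t: 2.55
tool_pos: [0.4656, -0.2814, 0.0347]
tool_rot: [-3.093, 0.532, 0.006]
contact_force: [-1.1, 0.1, -0.3]
opening: 0.0002
```

>>> {"api": "move_arm", "payload": {
  "deltas": [-1,0,0,-0.01,0,-1,0,0,-0.03,0,-1,0,0,-0.06,0,-1,0,0,-0.09,0,-1,0,0,-0.1,0,-1,0,0,-0.1,0],
  "force": 80
}}

```text
t: 3.15
tool_pos: [0.4672, -0.2828, 0.1372]
tool_rot: [-3.095, 0.533, 0.0]
contact_force: [-0.4, -0.5, -0.3]
opening: 0.0001
```

```bash
python3 - <<'E'
from h import *
snap("wrist","e.png"); o=get_obs(); print(o["t"],o["tool_pos"],yaw(o),o["opening"],o["contact_force"],o["wrist_torque"])
# predicted hole from top, look pose: grip point along pull axis
a=np.radians(-4.3)
h=ray(cam("top"),262.5,158.5,.061); print("hole",h)
d=np.array([np.cos(a),np.sin(a)]); p=h[:2]-d*.175; go(*p,.16,-4.3)
E
```

```text
3.2 [ 0.46616939 -0.28198114  0.13511498] -19.539718728021654 4.950408356928348e-05 [ 0.46537762  0.62889681 -0.17892221] [ 0.01063608 -0.02194563 -0.03974128]
hole [6.55151410e-01 1.34558352e-04 6.10000000e-02]
delta [-0.0852 -0.2831 -0.0239] turn -15.24 now [ 0.4662 -0.282   0.1351] -19.54
```

View pics/e.png

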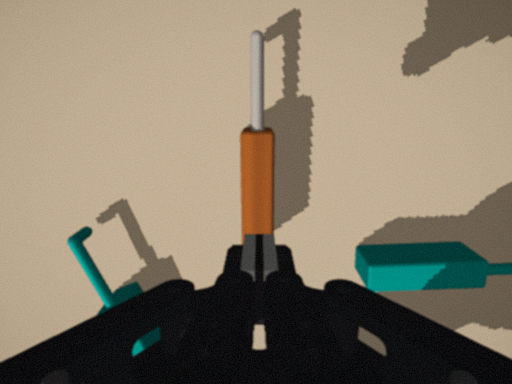

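The fingers closed on nothing: the handle is still lying there, bar end at (257,35), and the shut tips appear at row 235. That suggests the tips stood above the handle. I'll check numerically where the hook is and zoom in on the tips.

```bash
python3 - <<'E'
from h import *
im=cv2.imread("pics/e.png"); k=cam("wrist")
cv2.imwrite("pics/e2.png",cv2.resize(im[120:300,180:340],None,fx=3.3,fy=3.3,interpolation=2))
o=get_obs(); M=R.from_rotvec(o["tool_rot"]).as_matrix()
for r in (-.02,0,.006,.025): print(r,proj(k,o["tool_pos"]+M@[0,0,r]).round(1),proj(k,o["tool_pos"]+M@[.011,0,r]).round(1))
a=np.radians(-19.5)
for s in (-.05,0,.05): print(s,proj(k,[.4657+s*np.cos(a),-.2809+s*np.sin(a),.044]).round(1))
# handle width in e
m=cv2.inRange(cv2.cvtColor(im,cv2.COLOR_BGR2HSV),(3,110,50),(18,255,255))
print([ (v,np.nonzero(m[v])[0][[0,-1]]) for v in (140,180,220)])
# triangulate bar end: ray from top camera & wrist
for z in (.0,.02,.034,.05): print(z,ray(cam("top"),383.8,190.5,z)[:2].round(4),ray(k,257,33,z)[:2].round(4))
E
```

```text
-0.02 [258.7 258.6] [258.6 235.9]
0 [258.7 240.7] [258.7 220.3]
0.006 [258.7 236.1] [258.7 216.3]
0.025 [258.8 223.4] [258.7 205.2]
-0.05 [258.1 253. ]
0 [258.  193.6]
0.05 [257.8 127.6]
[(140, array([240, 274])), (180, array([241, 273])), (220, array([242, 273]))]
0.0 [ 0.5818 -0.3296] [ 0.5799 -0.3205]
0.02 [ 0.5781 -0.3244] [ 0.5766 -0.3195]
0.034 [ 0.5756 -0.3207] [ 0.5742 -0.3188]
0.05 [ 0.5726 -0.3166] [ 0.5716 -0.318 ]
```

View pics/e2.png

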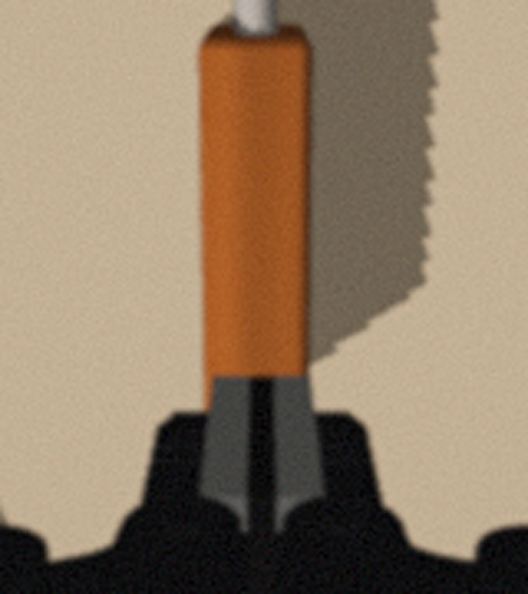

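The zoom confirms the handle undisturbed and the shut pad tips at about row 234. The stated 25 mm reach would put them at rows 205–223, so the real tips stand higher than stated. I'll open and feel my way down around the handle.

>>> {"api": "move_arm", "payload": {
  "deltas": [1,0,-0.001,0,0,1,0,-0.001,0,0,1,0,-0.001,0,0,1,0,-0.001,0.03,0,1,0,-0.001,0.06,0,1,0,-0.001,0.085,0,1,0,-0.001,0.098,0,1,0,-0.001,0.105,0,1,0,-0.001,0.108,0,1,0,-0.001,0.108,0]
}}

```text
t: 4.2
tool_pos: [0.4667, -0.2811, 0.0278]
tool_rot: [-3.094, 0.533, 0.003]
contact_force: [0.3, 0.3, 0.2]
opening: 0.0852
```

```bash
python3 - <<'E'
from h import *
a,k=snap("wrist"); b,k2=snap("side"); o=get_obs(); print(o["tool_pos"],o["contact_force"],o["opening"])
p=proj(k2,o["tool_pos"]); print(p, proj(k2,[o["tool_pos"][0],o["tool_pos"][1],0]))
u,v=p.astype(int); c=cv2.resize(b[v-60:v+40,u-65:u+65],None,fx=3,fy=3,interpolation=2)
out=np.zeros((384,800,3),np.uint8); out[:300,:390]=c; out[:300,400:800]=cv2.resize(a[150:384,100:412],(400,300)); cv2.imwrite("pics/f.png",out[:,:,::-1])
E
```

```text
[ 0.46708709 -0.28135829  0.0284485 ] [ 0.13154079  1.27204433 -0.07275981] 0.08543449090361781
[281.62259379 161.71983112] [281.07427749 169.15778128]
```

View pics/f.png

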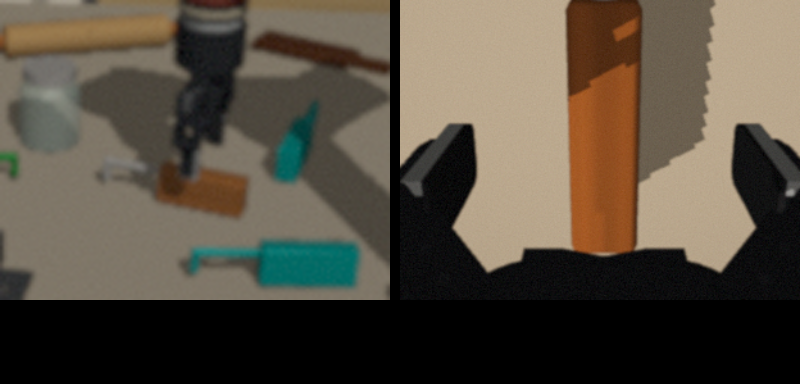

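Left panel: the visible finger's tip is at about (280,161) in the side view. On that finger's plane that is a height of roughly 50 mm, so the fingertips really stand above the TCP height and not 25 mm below it. I'll go down in force-checked steps.

>>> {"api": "move_arm", "payload": {
  "deltas": [1,0,0,0.005,0,1,0,0,0.01,0,1,0,0,0.014,0,1,0,0,0.014,0]
}}

```text
t: 4.7
tool_pos: [0.4665, -0.2808, 0.0135]
tool_rot: [-3.093, 0.533, 0.004]
contact_force: [0.7, 0.9, -0.1]
opening: 0.085
```

>>> {"api": "move_arm", "payload": {
  "deltas": [1,0,0,0.004,0,1,0,0,0.008,0,1,0,0,0.01,0,1,0,0,0.01,0]
}}

```text
t: 5.1
tool_pos: [0.4661, -0.2806, 0.0029]
tool_rot: [-3.093, 0.533, 0.005]
contact_force: [-0.3, -0.7, -0.8]
opening: 0.0854
```

>>> {"api": "move_arm", "payload": {
  "deltas": [1,0,0,0.003,0,1,0,0,0.006,0,1,0,0,0.006,0]
}}

```text
t: 5.4
tool_pos: [0.4657, -0.2803, -0.0037]
tool_rot: [-3.093, 0.533, 0.007]
contact_force: [0.0, 0.3, 0.6]
opening: 0.0855
```

>>> {"api": "move_arm", "payload": {
  "deltas": [0.3,0,0,0,0,0,0,0,0,0,-0.3,0,0,0,0,-0.6,0,0,0,0,-0.8,0,0,0,0,-1,0,0,0,0,-1,0,0,0,0],
  "force": 40
}}

```text
t: 6.1
tool_pos: [0.4659, -0.2805, -0.0034]
tool_rot: [-3.093, 0.533, 0.006]
contact_force: [0.2, 0.1, 1.2]
opening: 0.0251
```

Gripped, with the opening at 25 mm. Next I'll firm the grip and lift.

>>> {"api": "move_arm", "payload": {
  "deltas": [-1,0,0,0,0,-1,0,0,0,0,-1,0,0,-0.01,0,-1,0,0,-0.04,0,-1,0,0,-0.08,0,-1,0,0,-0.11,0,-1,0,0,-0.13,0,-1,0,0,-0.13,0],
  "force": 90
}}

```text
t: 6.9
tool_pos: [0.4681, -0.2823, 0.1305]
tool_rot: [3.096, -0.533, 0.003]
contact_force: [0.1, -0.0, -2.3]
opening: 0.0249
```

```bash
python3 - <<'E'
from h import *
o=get_obs(); print(o["t"],o["opening"],o["contact_force"],o["wrist_torque"])
a=np.radians(-4.3); h=np.array([.6552,.0001]); d=np.array([np.cos(a),np.sin(a)])
p=h-d*.165; go(*p,.115,-4.3)
E
```

```text
6.9 0.02491767391744995 [ 0.12083209 -0.0053366  -2.30703378] [-0.0361533   0.02842285  0.00982253]
delta [-0.0773 -0.2853  0.0154] turn -15.23 now [ 0.4681 -0.2823  0.1305] -19.53
```

>>> {"api": "move_arm", "payload": {
  "deltas": [-1,-0.01,-0.035,0,-2,-1,-0.02,-0.07,0,-4,-1,-0.03,-0.11,0,-6,-1,-0.04,-0.15,0,-8,-1,-0.05,-0.19,0,-10,-1,-0.06,-0.23,0.005,-12,-1,-0.07,-0.26,0.01,-14,-1,-0.077,-0.28,0.015,-15.2,-1,-0.077,-0.285,0.015,-15.2,-1,-0.077,-0.285,0.015,-15.2]
}}

```text
t: 7.9
tool_pos: [0.4898, 0.0125, 0.1139]
tool_rot: [3.139, -0.117, -0.001]
contact_force: [0.4, -0.7, -2.7]
opening: 0.0251
```

```bash
python3 - <<'E'
from h import *
im,k=snap("wrist","g.png"); o=get_obs(); print(o["t"],o["tool_pos"],yaw(o),o["contact_force"])
h=[.6552,.0001,.061]; print("hole pred",proj(k,h))
E
```

```text
7.95 [0.49024089 0.01181589 0.11443493] -4.328925347879899 [ 0.91004728 -0.76344862 -2.25418536]
hole pred [258.28646565 -91.18677166]
```

View pics/g.png

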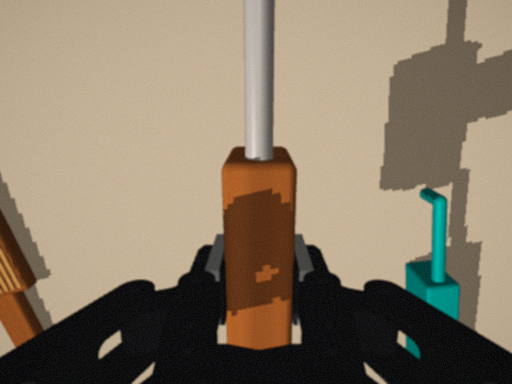

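The grip is straight (handle at (258,250)), but at this height the tab is out of the wrist camera's view. I'll rise and shift sideways so that the camera looks down past the bar at the tab.

>>> {"api": "move_arm", "payload": {
  "deltas": [-1,0,0,-0.03,0,-1,0,-0.01,-0.07,0,-1,0.02,-0.03,-0.08,0,-1,0.05,-0.04,-0.08,0,-1,0.08,-0.055,-0.08,0,-1,0.1,-0.055,-0.08,0,-1,0.1,-0.055,-0.08,0,-1,0.1,-0.055,-0.08,0]
}}

```text
t: 8.75
tool_pos: [0.594, 0.0579, 0.1939]
tool_rot: [3.138, -0.121, -0.002]
contact_force: [-0.4, -0.5, -3.2]
opening: 0.0249
```

```bash
python3 - <<'E'
from h import *
im,k=snap("wrist","i.png"); o=get_obs(); print(o["t"],o["tool_pos"],yaw(o),o["contact_force"])
print("hole pred",proj(k,[.6552,.0001,.061]))
E
```

```text
8.8 [0.5936175  0.05809443 0.19395488] -4.421767625392886 [-0.27709447 -0.09119108 -2.64934679]
hole pred [321.61173221 104.10490495]
```

View pics/i.png

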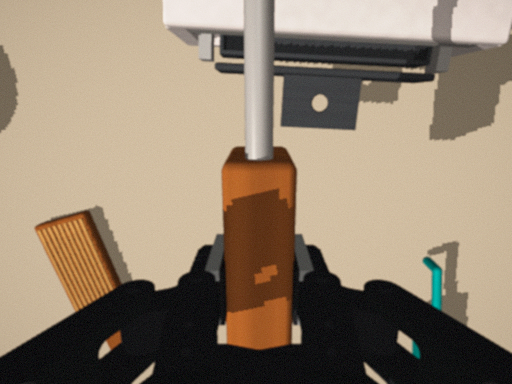

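The hole shows at (320,102) in the tab (281–363, 75–130), with the front plate edge from (215,68) to (433,77). Runner ends are at about (206,55) and (441,65).

```bash
python3 - <<'E'
from h import *
im=cv2.imread("pics/i.png"); k=cam("wrist"); g=cv2.cvtColor(im,6)
# hole: bright blob inside tab
sub=(g[90:116,305:337]>110).astype(np.uint8)
n,l,s,c=cv2.connectedComponentsWithStats(sub); 
for i in range(1,n): print("blob",s[i],c[i]+[305,90], ray(k,*(c[i]+[305,90]),.061).round(4))
# tab front edge: lowest dark row per column; tab sides
us=np.arange(288,352); vs=[]
for u in us:
    col=g[112:145,u].astype(float); vs.append(112+np.argmax(np.diff(col))+.5)
p=np.polyfit(us,vs,1); A=ray(k,290,np.polyval(p,290),.061); B=ray(k,352,np.polyval(p,352),.061)
d=A-B; print("edge yaw",np.degrees(np.arctan2(-d[0],d[1])),A,B)
# plate top edge lower border
for z,box in ((.07,None),):
  us=np.r_[222:240,372:425]; vs=[]
  for u in us:
    col=g[66:95,u].astype(float); vs.append(66+np.argmax(np.diff(col))+.5)
  p=np.polyfit(us,vs,1); print("res",np.std(np.polyval(p,us)-vs)); A=ray(k,225,np.polyval(p,225),.062);B=ray(k,425,np.polyval(p,425),.062); d=A-B
  print("plate yaw",np.degrees(np.arctan2(-d[0],d[1])))
  for r in range(90,117,3): print(g[r,276:372:4])
E
```

```text
blob [  7   4  16  18 227] [319.43612335 102.52422907] [0.6563 0.0021 0.061 ]
edge yaw -7.397158875182515 [0.63863243 0.02763053 0.061     ] [ 0.63179702 -0.02501968  0.061     ]
res 5.867063595557096
plate yaw -6.011152198583903
[191 193  66  69  66  65  67  64  65  67  62  66  65  67  69  64  62  64
  62  63  59  91 111 114]
[193 194  72  71  74  66  68  70  65  68  64  84  61  70  67  64  68  65
  66  63  68  98 109 111]
[193 196  66  64  71  70  65  68  67  65 172 189 142  69  70  67  67  73
  65  69  63  99 107 112]
[193 190  70  65  64  64  63  63  66  97 193 191 194  78  62  64  66  66
  63  63  63 109 112 109]
[192 184  68  65  68  67  71  73  62 154 191 192 195  94  64  63  69  66
  64  59  60 181 149 177]
[193 183  63  66  68  65  69  71  69 143 189 192 192  78  69  71  66  67
  65  67  63 187 190 194]
[191 185  64  66  70  67  75  66  66  78 194 195 162  65  70  71  66  70
  66  66  66 190 190 194]
[193 184  69  64  67  67  62  57  66  60  97 118  65  64  65  63  63  67
  66  67  76 192 191 194]
[191 170  61  69  68  64  70  61  64  71  65  67  66  68  63  66  62  66
  64  64  90 190 191 194]
```

```bash
python3 - <<'E'
from h import *
def fit(img,k,us,r0,r1,z,sgn,name):
    g=cv2.GaussianBlur(cv2.cvtColor(img,6),(3,3),0).astype(float); P=[]
    for u in us:
        d=sgn*np.diff(g[r0:r1,u]); P.append((u,r0+np.argmax(d)+.5))
    P=np.array(P,np.float32)
    for _ in range(6):
        p=np.polyfit(P[:,0],P[:,1],1); e=np.abs(P[:,1]-np.polyval(p,P[:,0])); P=P[e<max(1,2*np.median(e))]
    a,b=us[0],us[-1]; A=ray(k,a,np.polyval(p,a),z);B=ray(k,b,np.polyval(p,b),z);d=A-B
    print(name,"n",len(P),"res",e.max().round(2),"yaw",np.degrees(np.arctan2(-d[0],d[1])).round(2),"slope",p[0].round(4),A.round(4),B.round(4))
w=cv2.imread("pics/i.png"); kw=cam("wrist"); t=cv2.imread("pics/a.png"); kt=cam("top")
fit(w,kw,np.r_[172:240,280:500],10,60,.112,-1,"cab wrist")
fit(w,kw,np.r_[222:240,370:428],68,90,.062,1,"plate wrist")
fit(w,kw,np.r_[290:350],115,140,.061,1,"tab wrist")
fit(t,kt,np.r_[226:310],132,155,.112,-1,"cab top")
fit(t,kt,np.r_[238:316],36,56,.112,1,"cab back top")
fit(t,kt,np.r_[252:273],160,174,.061,1,"tab top")
E
```

```text
cab wrist n 217 res 0.91 yaw -7.23 slope 0.0529 [0.7129 0.1052 0.112 ] [ 0.6858 -0.1082  0.112 ]
plate wrist n 67 res 0.7 yaw -7.28 slope 0.052 [0.6859 0.0807 0.062 ] [ 0.6646 -0.0863  0.062 ]
tab wrist n 60 res 0.52 yaw -7.59 slope 0.0555 [0.6387 0.0276 0.061 ] [ 0.632  -0.0225  0.061 ]
cab top n 84 res 0.58 yaw -7.21 slope 0.124 [0.7101 0.0933 0.112 ] [ 0.6834 -0.1171  0.112 ]
cab back top n 75 res 0.93 yaw -7.32 slope 0.1207 [0.9644 0.0655 0.112 ] [ 0.9384 -0.1374  0.112 ]
tab top n 21 res 0.53 yaw -8.66 slope 0.1506 [0.6389 0.0276 0.061 ] [ 0.6309 -0.0247  0.061 ]
```

```bash
python3 -c "
from h import *
go(.5422,.0166,.065,-7.25)"
```

```text
delta [-0.0479  0.0452  0.129 ] turn 2.83 now [0.5936 0.0581 0.194 ] -4.42
```

>>> {"api": "move_arm", "payload": {
  "deltas": [-1,-0.02,0.02,0,1,-1,-0.04,0.04,0,2.8,-1,-0.048,0.045,0.01,2.8,-1,-0.048,0.045,0.04,2.8,-1,-0.048,0.045,0.07,2.8,-1,-0.048,0.045,0.1,2.8,-1,-0.048,0.045,0.12,2.8,-1,-0.048,0.045,0.129,2.8,-1,-0.048,0.045,0.129,2.8,-1,-0.048,0.045,0.129,2.8]
}}

```text
t: 9.8
tool_pos: [0.5429, 0.0168, 0.0661]
tool_rot: [3.134, -0.198, 0.001]
contact_force: [0.1, -0.2, -3.6]
opening: 0.0249
```

```bash
python3 - <<'E'
from h import *
b,kb=snap("side"); a,ka=snap("top"); w,kw=snap("wrist"); o=get_obs(); print(o["t"],o["tool_pos"],yaw(o),o["contact_force"])
M=R.from_rotvec(o["tool_rot"]).as_matrix(); tip=o["tool_pos"]+M@[.115,0,-.0115]
print("tip",tip,proj(kb,tip),proj(ka,tip+[0,0,.031]),"hole",proj(kb,[.6563,.0021,.061]),proj(ka,[.6563,.0021,.061]))
go(.5422,.0166,.065,-7.25)
out=np.zeros((600,800,3),np.uint8)
out[:300,:400]=cv2.resize(b[170:230,180:260],(400,300),interpolation=2)
out[300:,:400]=cv2.resize(a[130:190,220:300],(400,300),interpolation=2)
out[:300,400:]=cv2.resize(w,(400,300)); cv2.imwrite("pics/j.png",out[:,:,::-1])
E
```

```text
9.95 [0.54345683 0.01670888 0.0668421 ] -7.216494659357746 [-0.40752746  0.04380399 -2.08543235]
tip [0.65752102 0.00227665 0.07860306] [215.43410774 190.72342697] [261.7801666  152.88785866] hole [216.03871086 196.15964884] [261.75094887 158.0730106 ]
delta [-0.0012  0.0003  0.0018] turn 0.03 now [0.5435 0.0167 0.0668] -7.22
```

View pics/j.png

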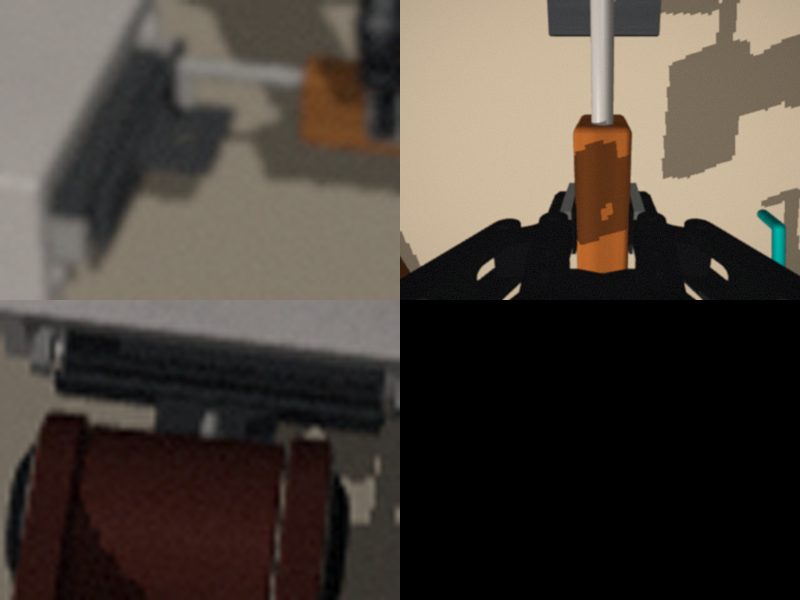

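The side panel puts the prong tip near (217,191.6) against a predicted (215.4,190.7). The top panel's bar end at (261.8,152) agrees. I'll compare side-view offsets against the tab's own corners.

```bash
python3 - <<'E'
from h import *
kb=cam("side"); a=np.radians(-7.25); d=np.array([np.cos(a),np.sin(a),0]); n=np.array([-d[1],d[0],0]); h=np.array([.6563,.0021,.061])
f=lambda P:((proj(kb,P)-[180,170])*5).round(1)
print("far corner",f(h-.021*d-.032*n),"near corner",f(h-.021*d+.032*n),"near back",f(h+.021*d+.032*n))
o=get_obs(); M=R.from_rotvec(o["tool_rot"]).as_matrix(); T=lambda q:o["tool_pos"]+M@q
print("tip",f(T([.115,0,-.0115])),"prong rear/front at mid",f(T([.11,0,-.022])),f(T([.12,0,-.022])),"handle front top/bot",f(T([.05,-.013,-.0475])),f(T([.05,-.013,-.0035])))
b,_=snap("side"); g=cv2.cvtColor(b,cv2.COLOR_RGB2GRAY); print(g[184:196,208:226])
E
```

```text
far corner [230.1 105. ] near corner [204.2 166.4] near back [128.1 157.7]
tip [177.2 103.6] prong rear/front at mid [185.7  88.1] [167.8  86.2] handle front top/bot [290.2  71.4] [289.5 141.8]
[[ 53  48  43  39  44  45  64  92 113 119 113 117 119 121 122 122 126 127]
 [ 47  43  39  39  42  40  59  88 110 113 109 112 116 119 116 117 116 116]
 [ 46  41  43  40  39  40  60  89 110 113 112 115 119 118 118 118 118 115]
 [ 41  39  39  44  39  37  57  90 111 115 113 115 121 121 120 120 122 120]
 [ 40  39  42  44  36  33  54  88 112 114 113 113 119 122 123 124 122 124]
 [ 37  40  44  39  36  33  54  86 109 114 111 109 112 116 120 119 119 121]
 [ 41  43  41  37  36  26  48  73  95 103  97  93  97 100 101 103 109 111]
 [ 41  43  42  40  39  36  39  53  73  78  75  68  72  74  77  80  85  90]
 [ 42  43  43  42  41  40  34  40  48  53  53  52  53  54  55  58  62  66]
 [ 41  45  43  46  46  46  43  44  44  47  50  46  49  45  45  48  50  59]
 [ 43  44  43  49  48  47  46  47  47  49  54  50  48  48  50  51  48  61]
 [ 45  44  44  47  49  51  47  50  53  53  50  46  48  49  49  46  49  59]]
```

```bash
python3 - <<'E'
from h import *
K=camera_params("wrist"); E=np.array(K["tool_from_camera"]); k=(np.array(K["camera_matrix"]),E,0)
for x in (.045,.05): print(x,[proj(k,[x,0,z]).round(1) for z in (-.0475,-.0035)])
im=cv2.imread("pics/i.png"); print(im[140:172,240].tolist()); 
for v in (120,200,320): print(v,im[v,215:300:1,0].tolist() if v==120 else [np.nonzero(im[v,:,2].astype(int)-im[v,:,0]>50)[0][[0,-1]]] if 0 else [x for x in np.nonzero((im[v,200:320,2].astype(int)-im[v,200:320,0])>45)[0][[0,-1]]+200])
E
```

```text
0.045 [array([258. , 173.4]), array([258.3, 153.4])]
0.05 [array([257.9, 158.6]), array([258.2, 142.6])]
[[157, 188, 207], [164, 194, 213], [163, 191, 210], [167, 196, 215], [166, 191, 213], [151, 180, 202], [100, 124, 151], [40, 67, 96], [21, 43, 74], [17, 43, 76], [25, 43, 79], [13, 36, 69], [24, 41, 77], [16, 36, 68], [13, 36, 68], [13, 32, 65], [14, 35, 70], [16, 34, 73], [12, 37, 69], [26, 45, 76], [18, 42, 73], [22, 43, 77], [21, 45, 90], [25, 59, 107], [32, 69, 127], [34, 75, 136], [35, 79, 145], [39, 86, 156], [37, 90, 159], [45, 95, 172], [46, 98, 178], [37, 100, 180]]
120 [163, 162, 160, 164, 162, 165, 163, 161, 162, 162, 161, 170, 155, 164, 162, 159, 159, 163, 159, 156, 163, 157, 164, 163, 159, 158, 162, 164, 160, 159, 162, 174, 183, 188, 185, 191, 197, 200, 209, 201, 196, 186, 186, 177, 176, 171, 161, 157, 145, 131, 123, 115, 103, 103, 92, 85, 79, 94, 118, 150, 164, 160, 158, 167, 157, 125, 87, 69, 67, 67, 70, 63, 66, 71, 70, 65, 66, 60, 68, 68, 65, 64, 69, 68, 65]
200 [np.int64(200), np.int64(319)]
320 [np.int64(225), np.int64(291)]
```

Handle front edges in the wrist view put the hook about 1.8 mm rearward in the grip, which agrees with the side view. The prong is then within about 1 mm of the hole, so I'll lower it gently.

>>> {"api": "move_arm", "payload": {
  "deltas": [-1,0.0005,0,0.004,0,-1,0.0005,0,0.008,0,-1,0.0005,0,0.012,0,-1,0.0005,0,0.016,0,-1,0.0005,0,0.018,0,-1,0.0005,0,0.019,0,-1,0.0005,0,0.019,0]
}}

```text
t: 10.7
tool_pos: [0.5437, 0.0166, 0.0474]
tool_rot: [3.134, -0.198, 0.002]
contact_force: [0.1, -0.4, -2.1]
opening: 0.0246
```

>>> {"api": "move_arm", "payload": {
  "deltas": [-1,0,0,0.002,0,-1,0,0,0.003,0,-1,0,0,0.003,0]
}}

```text
t: 11.0
tool_pos: [0.5436, 0.0167, 0.0442]
tool_rot: [3.134, -0.198, 0.002]
contact_force: [-0.3, -0.6, -2.4]
opening: 0.025
```

>>> {"api": "move_arm", "payload": {
  "deltas": [-1,0,0,0.003,0,-1,0,0,0.006,0,-1,0,0,0.008,0,-1,0,0,0.008,0]
}}

```text
t: 11.4
tool_pos: [0.5431, 0.0167, 0.0356]
tool_rot: [3.134, -0.198, -0.0]
contact_force: [-1.2, 0.0, -2.0]
opening: 0.0251
```

>>> {"api": "move_arm", "payload": {
  "deltas": [-1,-0.002,0,0,0,-1,-0.004,0,0,0,-1,-0.006,0,0,0,-1,-0.008,0,0,0,-1,-0.01,0,0,0,-1,-0.01,0,0,0]
}}

```text
t: 12.0
tool_pos: [0.5332, 0.0179, 0.0359]
tool_rot: [3.134, -0.198, 0.001]
contact_force: [1.8, -0.2, -3.2]
opening: 0.0247
```

The tray seems to follow (about 2–4 N). A further 30 mm is still below the minimum travel, so I'll draw that in one go.

>>> {"api": "move_arm", "payload": {
  "deltas": [-1,-0.004,0,0,0,-1,-0.008,0,0,0,-1,-0.012,0,0,0,-1,-0.016,0,0,0,-1,-0.02,0,0,0,-1,-0.024,0,0,0,-1,-0.028,0,0,0,-1,-0.03,0,0,0,-1,-0.03,0,0,0]
}}

```text
t: 12.9
tool_pos: [0.5028, 0.0217, 0.0358]
tool_rot: [3.134, -0.198, -0.001]
contact_force: [0.1, -0.9, -1.1]
opening: 0.0245
```

```bash
python3 - <<'E'
from h import *
for _ in range(3):
  b,kb=snap("side"); o=get_obs(); print(o["tool_pos"],yaw(o),o["contact_force"],o["wrist_torque"])
cv2.imwrite("pics/k.png",cv2.resize(b[150:250,160:280],(720,600),interpolation=2)[:,:,::-1])
E
```

```text
[0.50282277 0.02172513 0.03578342] -7.222519381331509 [ 1.12904429 -0.96012283 -2.04774583] [-0.20427082 -0.24197967 -0.06683112]
[0.50283968 0.02176391 0.03573018] -7.218243949835492 [ 0.57576891 -1.1845702  -2.05525506] [-0.1551295  -0.22903176 -0.09706809]
[0.502874   0.02176382 0.0356763 ] -7.218120105019418 [ 1.19503719 -1.41062213 -0.95533846] [-0.13207964 -0.23206344 -0.04364012]
```

View pics/k.png

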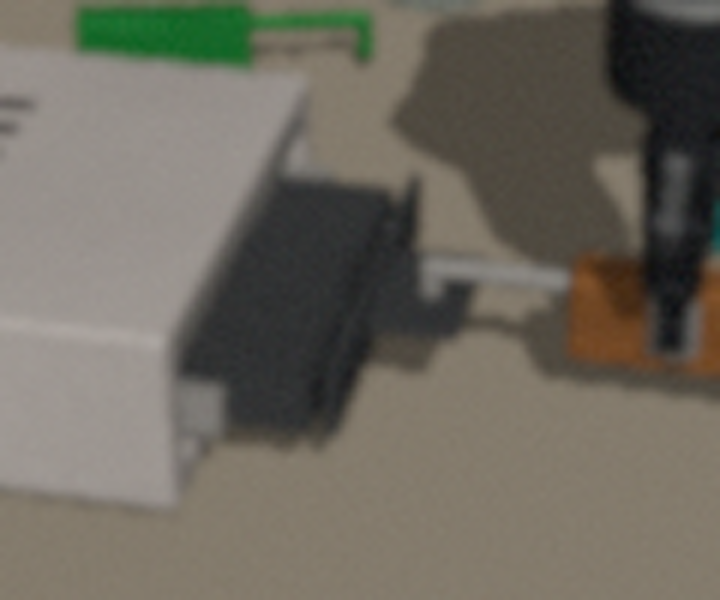

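The tray is coming out: the tray body now shows behind its front plate, and the prong is in the tab hole at about (430,285) in this crop. Next come 4 mm steps, less than the runners' 5 mm give, with the force read at the end of each.

>>> {"api": "move_arm", "payload": {
  "deltas": [-1,-0.0015,0,0,0,-1,-0.003,0,0,0,-1,-0.0045,0,0,0]
}}

```text
t: 13.35
tool_pos: [0.4986, 0.0223, 0.0357]
tool_rot: [3.134, -0.198, -0.001]
contact_force: [3.5, -1.5, -3.6]
opening: 0.0243
```

>>> {"api": "move_arm", "payload": {
  "deltas": [-1,-0.0015,0,0,0,-1,-0.003,0,0,0]
}}

```text
t: 13.55
tool_pos: [0.4955, 0.0227, 0.0357]
tool_rot: [3.134, -0.198, -0.001]
contact_force: [3.2, -0.4, -3.1]
opening: 0.0249
```

>>> {"api": "move_arm", "payload": {
  "deltas": [-1,-0.001,0,0,0,-1,-0.002,0,0,0]
}}

```text
t: 13.75
tool_pos: [0.4934, 0.023, 0.0357]
tool_rot: [3.134, -0.198, -0.001]
contact_force: [3.3, -1.4, -2.2]
opening: 0.025
```

>>> {"api": "move_arm", "payload": {
  "deltas": [-1,-0.001,0,0,0,-1,-0.002,0,0,0]
}}

```text
t: 13.95
tool_pos: [0.4913, 0.0232, 0.0357]
tool_rot: [3.134, -0.198, -0.001]
contact_force: [3.4, -0.8, -2.7]
opening: 0.0244
```

>>> {"api": "move_arm", "payload": {
  "deltas": [-1,-0.001,0,0,0,-1,-0.002,0,0,0]
}}

```text
t: 14.15
tool_pos: [0.4892, 0.0235, 0.0357]
tool_rot: [3.134, -0.198, -0.001]
contact_force: [3.8, -1.1, -3.0]
opening: 0.0252
```

>>> {"api": "move_arm", "payload": {
  "deltas": [-1,-0.001,0,0,0,-1,-0.002,0,0,0]
}}

```text
t: 14.35
tool_pos: [0.4871, 0.0238, 0.0357]
tool_rot: [3.134, -0.198, -0.001]
contact_force: [4.3, -0.6, -2.8]
opening: 0.0247
```

>>> {"api": "move_arm", "payload": {
  "deltas": [-1,-0.001,0,0,0,-1,-0.002,0,0,0]
}}

```text
t: 14.55
tool_pos: [0.4851, 0.024, 0.0357]
tool_rot: [3.134, -0.198, -0.001]
contact_force: [3.2, -0.9, -3.1]
opening: 0.0248
```

>>> {"api": "move_arm", "payload": {
  "deltas": [-1,-0.001,0,0,0,-1,-0.002,0,0,0]
}}

```text
t: 14.75
tool_pos: [0.483, 0.0243, 0.0357]
tool_rot: [3.134, -0.198, -0.001]
contact_force: [3.3, -1.6, -3.4]
opening: 0.0247
```

>>> {"api": "move_arm", "payload": {
  "deltas": [-1,-0.001,0,0,0,-1,-0.002,0,0,0]
}}

```text
t: 14.95
tool_pos: [0.4809, 0.0246, 0.0357]
tool_rot: [3.134, -0.198, -0.001]
contact_force: [4.0, -0.8, -2.9]
opening: 0.0249
```

>>> {"api": "move_arm", "payload": {
  "deltas": [-1,-0.001,0,0,0,-1,-0.002,0,0,0]
}}

```text
t: 15.15
tool_pos: [0.4788, 0.0248, 0.0357]
tool_rot: [3.134, -0.198, -0.001]
contact_force: [3.3, -1.3, -3.1]
opening: 0.0247
```

>>> {"api": "move_arm", "payload": {
  "deltas": [-1,-0.001,0,0,0,-1,-0.002,0,0,0]
}}

```text
t: 15.35
tool_pos: [0.4768, 0.0251, 0.0357]
tool_rot: [3.134, -0.198, -0.001]
contact_force: [3.5, -1.2, -2.6]
opening: 0.0251
```

>>> {"api": "move_arm", "payload": {
  "deltas": [-1,-0.001,0,0,0,-1,-0.002,0,0,0]
}}

```text
t: 15.55
tool_pos: [0.4747, 0.0254, 0.0357]
tool_rot: [3.134, -0.198, -0.001]
contact_force: [3.5, -0.1, -2.6]
opening: 0.0249
```

>>> {"api": "move_arm", "payload": {
  "deltas": [-1,-0.001,0,0,0,-1,-0.002,0,0,0]
}}

```text
t: 15.75
tool_pos: [0.4726, 0.0256, 0.0357]
tool_rot: [3.134, -0.198, -0.001]
contact_force: [4.2, -1.5, -2.7]
opening: 0.0248
```

>>> {"api": "move_arm", "payload": {
  "deltas": [-1,-0.001,0,0,0,-1,-0.002,0,0,0]
}}

```text
t: 15.95
tool_pos: [0.4705, 0.0259, 0.0357]
tool_rot: [3.134, -0.198, -0.001]
contact_force: [3.1, -0.8, -3.2]
opening: 0.025
```

>>> {"api": "move_arm", "payload": {
  "deltas": [-1,-0.001,0,0,0,-1,-0.002,0,0,0]
}}

```text
t: 16.15
tool_pos: [0.4684, 0.0261, 0.0357]
tool_rot: [3.134, -0.198, -0.001]
contact_force: [3.4, -0.4, -2.5]
opening: 0.0249
```

>>> {"api": "move_arm", "payload": {
  "deltas": [-1,-0.001,0,0,0,-1,-0.002,0,0,0]
}}

```text
t: 16.35
tool_pos: [0.4664, 0.0264, 0.0357]
tool_rot: [3.134, -0.198, -0.001]
contact_force: [3.2, -1.3, -3.3]
opening: 0.0248
```

>>> {"api": "move_arm", "payload": {
  "deltas": [-1,-0.001,0,0,0,-1,-0.002,0,0,0]
}}

```text
t: 16.55
tool_pos: [0.4643, 0.0267, 0.0357]
tool_rot: [3.134, -0.198, -0.001]
contact_force: [3.2, -0.8, -3.1]
opening: 0.0248
```

>>> {"api": "move_arm", "payload": {
  "deltas": [-1,-0.001,0,0,0,-1,-0.002,0,0,0]
}}

```text
t: 16.75
tool_pos: [0.4622, 0.027, 0.0357]
tool_rot: [3.134, -0.198, -0.001]
contact_force: [3.6, -0.8, -3.1]
opening: 0.0247
```

>>> {"api": "move_arm", "payload": {
  "deltas": [-1,-0.001,0,0,0,-1,-0.002,0,0,0]
}}

```text
t: 16.95
tool_pos: [0.4601, 0.0272, 0.0358]
tool_rot: [3.134, -0.198, -0.001]
contact_force: [3.7, -1.2, -3.5]
opening: 0.0248
```

>>> {"api": "move_arm", "payload": {
  "deltas": [-1,-0.001,0,0,0,-1,-0.002,0,0,0]
}}

```text
t: 17.15
tool_pos: [0.4589, 0.0274, 0.036]
tool_rot: [3.134, -0.198, 0.003]
contact_force: [8.7, -1.3, -5.8]
opening: 0.0246
```

The stop is felt (8.7 N). Now small 1 mm pulls.

>>> {"api": "move_arm", "payload": {
  "deltas": [-1,-0.001,0,0,0]
}}

```text
t: 17.25
tool_pos: [0.4589, 0.0273, 0.0361]
tool_rot: [3.134, -0.198, 0.008]
contact_force: [9.1, -1.8, -6.4]
opening: 0.0248
```

>>> {"api": "move_arm", "payload": {
  "deltas": [-1,-0.001,0,0,0]
}}

```text
t: 17.35
tool_pos: [0.4589, 0.0272, 0.0362]
tool_rot: [3.134, -0.198, 0.012]
contact_force: [9.2, -2.1, -7.0]
opening: 0.0252
```

>>> {"api": "move_arm", "payload": {
  "deltas": [-1,-0.0015,0,0,0]
}}

```text
t: 17.45
tool_pos: [0.4584, 0.0272, 0.0363]
tool_rot: [3.134, -0.198, 0.017]
contact_force: [9.2, -1.1, -7.4]
opening: 0.0244
```

```bash
python3 - <<'E'
from h import *
o=get_obs(); print(o["tool_pos"],o["contact_force"],o["wrist_torque"],R.from_rotvec(o["tool_rot"]).as_matrix().round(4))
E
```

```text
[0.45844956 0.02716616 0.03625142] [ 9.24708482 -1.1254446  -7.37355876] [-0.22578986 -0.96857785 -0.05300988] [[ 0.992  -0.1261  0.0105]
 [-0.1261 -0.992  -0.0024]
 [ 0.0108  0.0011 -0.9999]]
```

>>> {"api": "move_arm", "payload": {
  "deltas": [-1,-0.001,0,0.0005,0,-1,-0.002,0,0.001,0,-1,-0.0025,0,0.001,0]
}}

```text
t: 17.75
tool_pos: [0.4574, 0.0273, 0.0356]
tool_rot: [3.133, -0.199, 0.023]
contact_force: [8.8, -2.1, -6.8]
opening: 0.0248
```

>>> {"api": "move_arm", "payload": {
  "deltas": [-1,-0.001,0,0.0005,0,-1,-0.002,0,0.001,0,-1,-0.0025,0,0.001,0]
}}

```text
t: 18.05
tool_pos: [0.4564, 0.0274, 0.0351]
tool_rot: [3.133, -0.199, 0.029]
contact_force: [8.6, -1.5, -5.5]
opening: 0.025
```

>>> {"api": "move_arm", "payload": {
  "deltas": [-1,-0.001,0,0.0005,0,-1,-0.002,0,0.001,0,-1,-0.0025,0,0.001,0]
}}

```text
t: 18.35
tool_pos: [0.4556, 0.0275, 0.0346]
tool_rot: [3.133, -0.199, 0.036]
contact_force: [9.4, -2.2, -4.8]
opening: 0.0249
```

```bash
python3 - <<'E'
from h import *
o=get_obs(); print(o["tool_pos"],o["contact_force"],o["wrist_torque"],R.from_rotvec(o["tool_rot"]).as_matrix().round(4))
b,kb=snap("side"); t,kt=snap("top")
cv2.imwrite("pics/s1.png",b[:,:,::-1]); cv2.imwrite("pics/t1.png",t[:,:,::-1])
E
```

```text
[0.45556718 0.02753456 0.0346418 ] [ 9.395775   -2.16742425 -4.84450858] [-0.19927387 -1.10030168 -0.09444193] [[ 9.917e-01 -1.263e-01  2.270e-02]
 [-1.263e-01 -9.920e-01 -3.500e-03]
 [ 2.290e-02  6.000e-04 -9.997e-01]]
```

>>> {"api": "move_arm", "payload": {
  "deltas": [-1,-0.0015,0,0.0005,0,-1,-0.0025,0,0.001,0,-1,-0.0025,0,0.001,0]
}}

```text
t: 18.75
tool_pos: [0.4545, 0.0277, 0.0342]
tool_rot: [3.133, -0.199, 0.042]
contact_force: [8.3, -2.2, -5.7]
opening: 0.0249
```

```bash
python3 - <<'E'
from h import *
o=get_obs(); print(o["tool_pos"],o["contact_force"],o["wrist_torque"])
k=cam("side"); a=np.radians(-7.25); d=np.array([np.cos(a),np.sin(a),0]); n=np.array([-d[1],d[0],0])
# near (y+) runner: compare its end column in first side image and now; cabinet front from wrist fit
c=np.array([.6993,-.0015,.060])  # cabinet front mid approx
for e in (0,.016,.021): print(e,[proj(k,c+n*s*.097-d*e).round(1) for s in (1,-1)])
b,_=snap("side"); g0=cv2.cvtColor(cv2.imread("pics/b.png"),6); g1=cv2.cvtColor(b,7)
u,v=proj(k,c+n*.097-d*.016).astype(int); print(g0[v-3:v+5,u-12:u+12]); print(g1[v-3:v+5,u-12:u+12])
E
```

```text
[0.45446738 0.02766819 0.03415366] [ 8.32133136 -2.20090927 -5.67438175] [-0.22245567 -1.07280208 -0.00464291]
0 [array([190.5, 214.9]), array([209.5, 178. ])]
0.016 [array([196.6, 215.6]), array([214.7, 178.6])]
0.021 [array([198.5, 215.8]), array([216.4, 178.8])]
[[147 147 144 132 111  89  71  62  60  56  54  52  46  39  35  42  45  43
   33  37  50  80 105 115]
 [147 148 145 134 116  99  90  84  82  77  75  73  63  48  37  43  46  39
   37  42  66  93 112 118]
 [146 147 144 133 120 106 104 103 104 101  98  95  88  66  44  40  45  41
   39  49  80 103 116 118]
 [146 148 146 134 121 110 112 114 115 114 112 110 100  72  46  43  47  41
   39  62  92 112 119 120]
 [147 146 144 136 119 111 112 119 117 117 119 115 100  76  48  46  47  44
   50  78 103 117 119 121]
 [145 147 146 135 120 110 114 117 119 120 118 116  99  75  57  51  48  48
   64  93 112 118 121 123]
 [148 148 144 137 120 111 111 116 120 119 118 115 101  79  61  57  50  57
   79 104 114 120 119 121]
 [147 147 146 139 123 108 111 116 119 119 118 116 100  84  68  62  59  67
   92 110 117 120 118 121]]
[[152 151 149 136 114  94  73  69  63  60  56  55  53  50  52  50  51  49
   48  50  51  49  49  48]
 [152 153 150 139 120 103  94  92  86  82  76  75  73  70  64  58  52  52
   51  51  48  48  47  50]
 [151 151 149 139 125 111 108 109 109 107 102 102 101  96  86  72  56  53
   53  51  55  50  49  51]
 [152 152 150 139 123 114 115 117 118 117 115 117 116 111 100  80  61  54
   51  53  51  50  50  52]
 [152 152 148 139 125 115 116 121 123 123 124 121 120 115 100  76  58  50
   52  51  50  52  52  53]
 [152 152 149 140 125 116 118 123 122 124 124 123 123 116 101  79  57  52
   52  52  51  51  50  51]
 [152 151 150 141 126 113 115 122 125 124 123 123 122 118 102  78  59  53
   49  50  51  53  51  52]
 [152 153 150 143 128 113 112 122 123 123 124 124 124 119 104  79  59  56
   52  50  50  48  48  50]]
```

The side view shows the runner end has come forward by about 2.1 px, roughly 5 mm. I'll pull on gently until the force rises, to confirm the rigid stop.

>>> {"api": "move_arm", "payload": {
  "deltas": [-1,-0.0015,0,0.0005,0,-1,-0.0025,0,0.0005,0]
}}

```text
t: 19.0
tool_pos: [0.4545, 0.0277, 0.0343]
tool_rot: [3.133, -0.199, 0.052]
contact_force: [16.0, -2.6, -10.0]
opening: 0.0249
```

The rigid stop was reached at 16 N, so the tray is locked. I'll relax to the middle of the hole.

>>> {"api": "move_arm", "payload": {
  "deltas": [-1,0.0005,0,0,0,-1,0.001,0,0,0,-1,0.0018,0,0,0,-1,0.0018,0,0,0]
}}

```text
t: 19.4
tool_pos: [0.4553, 0.0277, 0.0337]
tool_rot: [3.133, -0.199, 0.048]
contact_force: [0.2, 0.8, -2.8]
opening: 0.025
```

```bash
python3 - <<'E'
from h import *
o=get_obs(); print(o["tool_pos"],o["contact_force"],o["wrist_torque"],R.from_rotvec(o["tool_rot"]).as_matrix().round(4))
E
```

```text
[0.45525021 0.02768826 0.03371824] [ 0.22388829  0.80164657 -2.76148449] [ 0.0604932  -0.16272125  0.01167293] [[ 9.915e-01 -1.264e-01  3.060e-02]
 [-1.263e-01 -9.920e-01 -3.900e-03]
 [ 3.080e-02  1.000e-04 -9.995e-01]]
```

>>> {"api": "move_arm", "payload": {
  "deltas": [-1,0.001,0,-0.001,0,-1,0.0012,0,-0.003,0,-1,0.0012,0,-0.006,0,-1,0.0013,0,-0.008,0]
}}

```text
t: 19.8
tool_pos: [0.4564, 0.0276, 0.0422]
tool_rot: [3.133, -0.199, 0.049]
contact_force: [-0.5, 0.0, -2.6]
opening: 0.0249
```

>>> {"api": "move_arm", "payload": {
  "deltas": [-1,0,0,-0.003,0,-1,0.0002,0,-0.007,0,-1,0.0003,0,-0.012,0,-1,0.0005,0,-0.02,0,-1,0.001,0,-0.03,0,-1,0.001,0,-0.03,0]
}}

```text
t: 20.4
tool_pos: [0.4581, 0.0274, 0.0745]
tool_rot: [3.133, -0.199, 0.055]
contact_force: [-0.3, -0.2, -2.7]
opening: 0.025
```

```bash
python3 - <<'E'
from h import *
o=get_obs(); print(o["tool_pos"],o["contact_force"])
k=cam("side"); b,_=snap("side"); g=cv2.cvtColor(b,7); print(g[215:219,190:208])
t,kt=snap("top"); cv2.imwrite("pics/t2.png",t[:,:,::-1])
E
```

```text
[0.45812828 0.02739891 0.07452123] [-0.33686745 -0.17710477 -2.67265493]
[[115 118 115 117 116 117 114 114  99  78  60  49  53  55  49  53  53  52]
 [118 121 122 123 120 119 121 115 100  79  58  51  53  51  55  50  52  52]
 [118 124 125 123 123 124 122 119 104  81  58  52  50  51  46  48  51  50]
 [114 122 122 125 123 122 122 119 103  79  60  50  49  53  50  52  51  50]]
```

Unhooked without force; the runner end is still forward. I'll carry the hook back to its original bare spot.

```bash
python3 -c "
from h import *
go(.462,-.279,.12,-19.4)"
```

```text
delta [ 0.0452  0.3034 -0.0457] turn 12.14 now [0.4569 0.0275 0.0728] -7.26
```

>>> {"api": "move_arm", "payload": {
  "deltas": [-1,-0.005,0,-0.03,0,-1,-0.005,0.03,-0.045,0,-1,-0.005,0.07,-0.045,0,-1,-0.005,0.11,-0.045,2,-1,0,0.15,-0.045,4,-1,0.01,0.19,-0.045,6,-1,0.02,0.23,-0.045,8,-1,0.035,0.27,-0.045,10,-1,0.045,0.3,-0.045,12,-1,0.045,0.303,-0.045,12]
}}

```text
t: 21.5
tool_pos: [0.462, -0.2819, 0.1192]
tool_rot: [-3.096, 0.531, -0.051]
contact_force: [-0.1, 1.0, -3.2]
opening: 0.0252
```

```bash
python3 - <<'E'
from h import *
for _ in range(2): snap("wrist","l.png")
o=get_obs(); print(o["t"],o["contact_force"],R.from_rotvec(o["tool_rot"]).as_matrix()[2].round(4))
go(.462,-.279,.004,-19.4)
E
```

```text
21.6 [ 0.56675796 -0.46825839 -2.42205401] [ 0.0299 -0.0077 -0.9995]
delta [-0.0027  0.0009  0.1145] turn 0.07 now [ 0.4613 -0.2788  0.1185] -19.33
```

>>> {"api": "move_arm", "payload": {
  "deltas": [-1,0,0,0.03,0,-1,0,0,0.06,0,-1,0,0,0.085,0,-1,0,0,0.1,0,-1,0,0,0.11,0,-1,0,0,0.115,0,-1,0,0,0.115,0]
}}

```text
t: 22.3
tool_pos: [0.465, -0.2789, 0.0037]
tool_rot: [-3.094, 0.526, -0.048]
contact_force: [0.5, -0.2, -2.1]
opening: 0.0252
```

>>> {"api": "move_arm", "payload": {
  "deltas": [-1,0,0,0.002,0,-1,0,0,0.004,0,-1,0,0,0.004,0]
}}

```text
t: 22.6
tool_pos: [0.4654, -0.2792, 0.0001]
tool_rot: [-3.095, 0.526, -0.049]
contact_force: [-0.4, -0.2, -2.5]
opening: 0.0249
```

>>> {"api": "move_arm", "payload": {
  "deltas": [-1,0,0,0.001,0,-1,0,0,0.002,0,-1,0,0,0.002,0]
}}

```text
t: 22.9
tool_pos: [0.4657, -0.2794, -0.0015]
tool_rot: [-3.095, 0.526, -0.05]
contact_force: [0.7, -0.5, -2.5]
opening: 0.0247
```

>>> {"api": "move_arm", "payload": {
  "deltas": [-1,0,0,0.001,0,-1,0,0,0.001,0]
}}

```text
t: 23.1
tool_pos: [0.4659, -0.2795, -0.0018]
tool_rot: [-3.095, 0.526, -0.05]
contact_force: [-1.5, 1.8, 4.4]
opening: 0.0247
```

Contact with the table is felt. I'll release, then rise.

>>> {"api": "move_arm", "payload": {
  "deltas": [-0.3,0,0,0,0,-0.2,0,0,0,0,0,0,0,0,0,0.4,0,0,0,0,1,0,0,0,0,1,0,0,0,0,1,0,0,0,0],
  "force": 20
}}

```text
t: 23.8
tool_pos: [0.4659, -0.2795, -0.0018]
tool_rot: [-3.095, 0.526, -0.05]
contact_force: [1.3, 0.1, 0.3]
opening: 0.0854
```

>>> {"api": "move_arm", "payload": {
  "deltas": [1,0,0,-0.01,0,1,0,0,-0.03,0,1,0,0,-0.06,0,1,0,0,-0.1,0,1,0,0,-0.14,0,1,-0.04,0,-0.17,0,1,-0.08,0.02,-0.19,0,1,-0.08,0.04,-0.2,0,1,-0.08,0.04,-0.2,0]
}}

```text
t: 24.7
tool_pos: [0.3706, -0.2921, 0.1987]
tool_rot: [3.094, -0.531, 0.057]
contact_force: [0.2, 0.0, 0.1]
opening: 0.0853
```

```bash
python3 - <<'E'
from h import *
w,_=snap("wrist"); b,_=snap("side"); t,kt=snap("top"); o=get_obs(); print(o["t"],o["tool_pos"],o["contact_force"],o["opening"])
out=np.zeros((600,800,3),np.uint8)
out[:300,:400]=cv2.resize(w,(400,300)); out[:300,400:]=cv2.resize(b[100:265,150:370],(400,300),interpolation=2); out[300:,:400]=cv2.resize(t,(400,300))
out[300:,400:]=cv2.resize(t[125:230,215:355],(400,300),interpolation=2)
cv2.imwrite("pics/m.png",out[:,:,::-1])
E
```

```text
24.85 [ 0.37103671 -0.28971558  0.19503976] [-0.11068074  1.06830388  0.12047499] 0.08546375909066549
```

View pics/m.png

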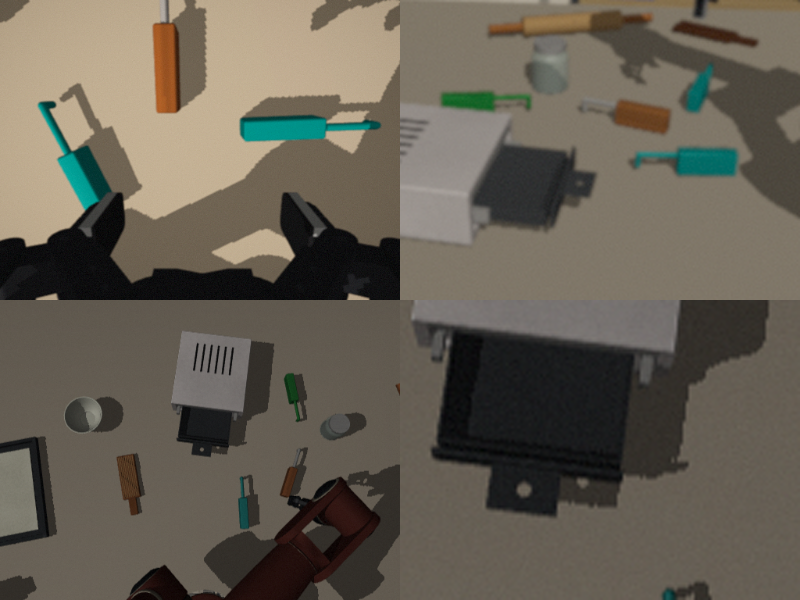

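The final picture shows the tray out with its runners forward. The hook stands upright on bare table well clear of it, the bystanders are in place and the gripper is free.

```bash
python3 -c "
from h import *
print(order.finish_job())"
```

```text
the job is handed in; nothing more can be done
None
```

The tray is drawn out and locked, and the hook stands upright on the bare table at about its original spot, well clear of the tray. The job is handed in, after about 25 s of robot time.

- **Pull:** the stop was felt at about 9 N after about 83 mm of travel. The runners then gave at 8–9 N until the force rose to 16 N against the rigid stop. The highest combined force I read on the tab was about 18 N, under the 20 N limit, though force was only read at the end of each move.
- **Lock:** in the side view the runner end had come forward by about 5 mm, and it was still forward after unhooking. The prong came out of the hole with no noticeable force.
- **Final picture:** the tray is out, the hook is standing, and the board, bowl, jar and look-alikes are in their places. The gripper is open and clear of everything.

**What disagreed:**
- **First grasp missed:** the real fingertips sit roughly 40 mm higher than the stated 25 mm reach, so the fingers closed above the handle. I confirmed this from the pictures and regripped lower.
- **Tilt while pulling:** the tool tipped by almost 2° during the pull, so the hook was set down slightly tilted. It looks level in the last picture, but I did not measure it.

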